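Lift the heavy lid of the stamp-pad case with its lever

ROBOT

A 6-joint arm with a two-finger parallel gripper is mounted at the origin on the work surface. World frame = base frame: x ahead of the robot, y to its left, z up, the work surface at z = 0. Lengths are in mm, angles in rad, forces in N, time in s.
With the tool pointing down it reaches from about 300 to 750 mm from the base axis. Payload 8.5 kg.
Tool frame: the origin (TCP) lies midway between the tips of the shut fingers; the grasp point (between the pads) lies robot.tcp_to_grasp behind it (robot.tcp_to_grasp is the distance from the TCP to the grasp point, in mm); z points along the fingers, x is the direction in which the jaws open and shut, and the axes are right-handed (so a half turn about z gives the same grasp; the last joint's range is limited). The gripper opens to 88 mm and grips with 3 to 60 N. Pads are 18 mm wide; open, the fingers measure 123 mm over their backs; the gripper's body (75 mm by 187 mm) begins 45 mm behind the grasp point.
Start: joints at [0.891, 0.381, 1.297, -0, 1.464, -0.215], TCP at [246.523, 491.637, 238.748] pointing down, gripper open.
Joint ranges: [-3.11, 3.11], [-0.89, 2.33], [0.22, 2.48], [-1.42, 4.56], [0.17, 2.85], [-2.88, 2.88]. Speed limits (rad/s): [2.39, 2.39, 3.14, 3.14, 3.14, 3.14].

INTERFACE

Orientations are given as [roll, pitch, yaw] about the fixed x, y, z axes, in that order (R = Rz(yaw) Ry(pitch) Rx(roll)).
In Python, from cell import robot gives the robot as it stands.
- The arm moves only by the tool carry_out, never from a script. Its argument "increments" is text: rows parted by semicolons, each of 5 numbers parted by spaces: the finger opening in m, from 0 to 0.0881, then the shift along the tool's x, y, z in m, then the turn about the tool's z in degrees. In form: fingers tx ty tz turn; .... A call has 1 to 5 rows; each row shifts and turns the commanded pose from where the row before left it, along the tool's axes as they then stand; what a row does not reach is not made up. A row lasts 1/8 s, in which the tool goes at most 62.5 mm and 10.7 degrees, less where a joint would pass 70% of its speed; a pose out of reach is approached as far as the arm can. A call is refused whole if a number of a shift passes 0.0625 or a number of a turn 10.7, either way. A call with a gripper value outside its range is refused whole. The fingers move at their own pace and stop on an object; "newtons" is the grip in N (left out, the last holds). Time passes only in rows, so rows that do not move let the fingers close. It gives the time, the measured TCP pose, the force and the opening at its end, in the units of the state.
- robot.sense(): the state, without advancing time (a new reading comes with each control period).
- robot.grab_frame(name): name is "scene" or "top"; returns the picture (480x640x3 uint8, blue, green, red); there is no depth.
- robot.camera_info(name): a dict with "fx", "fy", "cx", "cy" (pixels), "R" (3x3) and "t" (3): a world point X has camera coordinates R X + t. Camera axes: x right, y down, z forward; pixel columns grow to the right and rows downward; lengths in mm; the calibration is good to about 2 mm. A picture is of the moment at which its call begins. camera_info takes no time and is no camera call.
- robot.hand_in(): hands the job in, once; it reports no verdict.
The state is a dict: "t": time; "q": joint angles; "qd": joint speeds; "joint_torque": joint torques, N m; "position": TCP position; "eef_rot": TCP orientation; "wrist_force": force on the tool from outside, world axes, zero at the start; "torque": the same for the moment, N m; "finger_gap": finger opening in mm.
Only numpy, scipy, OpenCV 4.12 (cv2) and the standard library are available. Lean on these libraries where they do the work, as an engineer would, in place of code of your own. Each camera call takes 0.05 s, during which the arm holds its last target. There are 200 camera calls.

TASK

The heavy steel lid of the stamp-pad case is raised by a hand lever, but a wooden chock stands under the lever and blocks its stroke. With a fingertip against the inner face of the chock's upright end board, slide the chock to the right (the side its board is on) along the table until its tall head is well clear of the lever, without lifting or tipping it. Then press the paddle at the long end of the lever all the way down so that the lid rises, and finish while still holding it down: do not touch the lid itself, and leave everything else where it stands.

Things in the scene. Friction and masses are not known exactly. Their poses are not given: they have to be found in the camera images.
- case: Fixed grey pad case (lid underside 88 mm up) with the lever's fork stand before it, on a 12 mm baseboard. Origin: on the table under the lever's pivot. -x points along the lever's long arm, roughly to the robot; +y left, -y right; z up. Baseboard: x -85 to 335, y +-125 mm; case: x 110 to 310 mm. Pivot 100 mm up; steel cheeks beside it x +-18, y +-28 mm, tops 118 mm up.
- lever (a joint): Angle (rad) of the flat steel lever (bar 26 x 10 mm). 0: at rest, long end up, bar sloping 0.22 up toward it; grows as the long end is pressed down; stop at 0.44. The short end reaches 90 mm past the pivot, under the lid's front edge. The lid's weight brings it back when released. About 4 to 9 N at the paddle raises the lid. With the chock under it, it stops at about 0.1 to 0.2.
- lever_paddle (a point): Centre of the top face of the square paddle (56 x 56 mm, 10 mm thick) at the lever's long end, 260 mm from the pivot: about 162 mm above the table at rest, about 48 mm when fully down. Axes: x along the bar toward the pivot, y left across the bar, z out of the top face.
- flap_lip (a point): Middle of the front edge of the steel lid (about 5 kg, 236 mm wide, edge 12 mm thick), which faces the robot and lies over the lever's short end; the lid hinges at the far edge of the case, 238 mm behind. Height above the table: 94 mm shut, about 134 mm with the lever fully down.
- chock: Loose stepped wooden chock standing across and under the lever. Origin: on the table, under the centre of its tall head. Axes: z up; the head is 46 mm (x) by 40 mm (y), 110 mm tall; from it a low tail 24 mm tall runs along -y, out to the right of the lever, and ends in an upright board. About 0.3 kg; it slides on the table.
- chock_board (a point): Middle of the inner face (the one that looks to the head and the lever) of the chock's upright end board, 55 mm above the table and 119 mm from the head's centre along the chock's -y axis. The board is 60 mm wide (chock x), 12 mm thick, 80 mm tall. Same axes as the chock. Between head and board there is a 99 mm gap over the tail, open above.
- stamp_a: Bystander: dark wooden printing stamp with a round knob, 50 x 40 mm, 75 mm tall, on the left of the lever. Origin: centre of its underside.
- stamp_b: Bystander: low dark wooden printing stamp, 60 x 35 mm, 40 mm tall, on the left of the lever. Origin: centre of its underside.
- stamp_c: Bystander: small dark wooden printing stamp, 40 x 40 mm, 50 mm tall, right of the lever's stand. Origin: centre of its underside.
- jar: Bystander: glass jar with white cap, diameter 60 mm, 75 mm tall, to the far left. Origin: centre of its underside.
- mug: Bystander: blue ceramic mug, diameter 76 mm, 85 mm tall, to the far left. Origin: centre of its underside.
- brush: Bystander: wooden brush lying on the table to the right. Origin: on its underside, near its middle.
- tape: Bystander: cardboard tape ring, diameter 90 mm, 24 mm tall, lying flat to the right. Origin: centre of its underside.

How it is judged (in metres and radians):
On the way, in this order (a step that is already met when the one before it is completed fails the run):
1. the chock's head has been slid to the right, clear of the lever, and stands flat (y of chock in the frame of case below -0.04 m and angle between chock's own z axis and vertical below 0.1 rad and height (world z) of flap_lip below 0.105 m), for 0.2 s.
2. the lever is pressed right down and the lid is up (value of joint lever above 0.37 rad and height (world z) of flap_lip above 0.125 m), for 0.3 s.
At the end, for the whole second after the job is handed in: Lever at 0.37 rad or more (stop at 0.44) and still, lid's front edge above 125 mm (94 mm shut), fingers pressing on the lever with over 1 N; chock flat on the table (tilt under 0.1 rad), at rest, untouched, its head's centre at least 40 mm to the right of the lever's centre line (all of step 2 and contact force between the fingers and lever above 1 N and velocity of joint lever between -0.05 and 0.05 rad/s and y of chock in the frame of case below -0.04 m and angle between chock's own z axis and vertical below 0.1 rad and height (world z) of chock below 0.006 m and linear speed of chock below 0.02 m/s and contact force between the arm and chock below 0.5 N); the arm keeps its last pose, push and grip.
It fails at once if the robot touches the lid (contact force between any of the fingers, the arm and flap above 0.5 N).
It fails at once if the chock is lifted or tipped (height (world z) of chock above 0.015 m or angle between chock's own z axis and vertical above 0.3 rad).
It fails at once if the lid is raised before the chock is clear (height (world z) of flap_lip above 0.12 m and y of chock in the frame of case above -0.025 m).
It fails at once if a bystander is shifted more than 30 mm or lifted (distance of any of stamp_a, stamp_b, stamp_c, jar, mug, brush, tape from where it was at the start of the episode above 0.03 m).
It also fails if it takes over 54 s, if anything falls off the work surface, if the arm or the gripper's body presses on something with over 40 N, if the wrist force passes 120 N, or if a joint passes its speed limit or range.

## Working session

There is one attempt and no reset: what is moved stays moved. The work goes in short steps, Python scripts to look and compute and a tool call to move; the robot and the scene stay as the last step left them, time stands still between calls to the robot, and variables do not carry over. Pictures are saved under pics/ and viewed, about 8 in all and at most 12, crops included, and the job is handed in when it is done.

Besides the shell and the picture viewer there is one more tool, called after "Emit:" as name(argument=value, ...), one argument or row to a line, values as JSON. carry_out: Moves the arm, as the interface text tells. Its arguments: {"type":"object","properties":{"increments":{"type":"string"},"newtons":{"type":"number"}},"required":["increments"]}

```bash
mkdir -p pics
python3 - <<'E'
from cell import robot
import cv2
for n in("scene","top"):
    cv2.imwrite(f"pics/{n}0.png",robot.grab_frame(n)); print(n,robot.camera_info(n))
print(robot.sense(), robot.tcp_to_grasp)
E
```

```text
scene {'fx': 557.4478168157832, 'fy': 557.4478168157832, 'cx': 315.2719722103567, 'cy': 244.60931522195406, 'R': array([[-5.08134499e-01,  8.61277313e-01, -8.48964535e-04],
       [ 4.95414156e-01,  2.91476760e-01, -8.18294637e-01],
       [-7.04531153e-01, -4.16224325e-01, -5.74798370e-01]]), 't': array([ 379.11378059, -198.62443017, 1926.42834618])}
top {'fx': 491.9670931913512, 'fy': 491.9670931913512, 'cx': 320.96935877106597, 'cy': 245.7910396479321, 'R': array([[ 0.02085643, -0.99972521,  0.01070137],
       [-0.99536593, -0.02176809, -0.09366335],
       [ 0.09387056, -0.00869829, -0.99554641]]), 't': array([ -75.9158212 ,  637.37081552, 1584.2978689 ])}
{'t': 0.1, 'q': array([ 8.90702469e-01,  3.81107648e-01,  1.29812238e+00, -1.80387576e-05,
        1.46359680e+00, -2.15286544e-01]), 'qd': array([ 1.15759142e-06, -8.62657536e-04, -2.31031000e-03, -1.64296807e-04,
       -3.10781046e-04, -3.52696504e-04]), 'joint_torque': array([ 3.43795655e-03, -4.38652182e+01, -2.24913704e+01,  7.14854384e-02,
        3.42033897e-02, -9.37393565e-05]), 'position': array([246.38314475, 491.45888559, 238.23188584]), 'eef_rot': array([-3.14134652e+00,  1.20951338e-03,  1.10599110e+00]), 'wrist_force': array([-0.63127734, -0.01171908,  0.10275345]), 'torque': array([-0.0104652 ,  0.00293766, -0.05882601]), 'finger_gap': 88.30820295376041} 18.700000000000003
```

View pics/scene0.png

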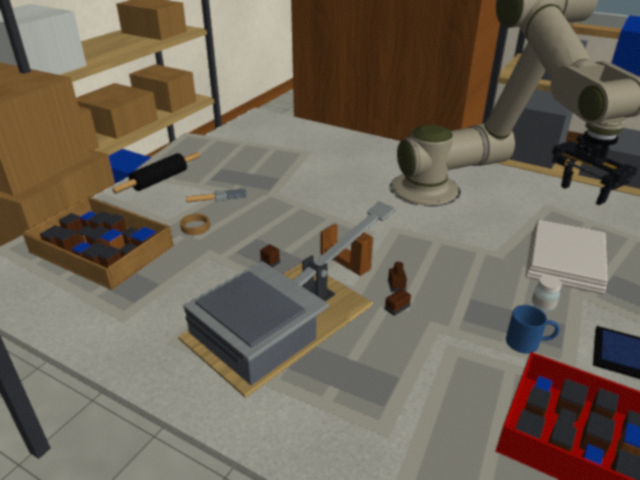

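View pics/top0.png

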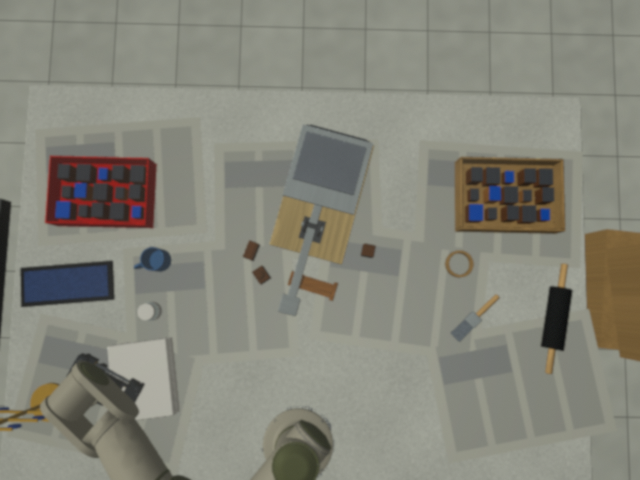

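The scene view shows the case, lever, chock and bystanders. In the top view the lever runs from about (312,228) to the paddle at (290,303), with the chock across it at (290–337, 275–298). I'll enlarge both views.

Run:
```python
import cv2
a=cv2.imread("pics/top0.png")[200:330,230:390]; cv2.imwrite("pics/c1.png",cv2.resize(a,None,fx=5,fy=4.6,interpolation=3)[:598] if 0 else cv2.resize(a,None,fx=4.5,fy=4.5,interpolation=3))
a=cv2.imread("pics/scene0.png")[190:320,250:420]; cv2.imwrite("pics/c2.png",cv2.resize(a,None,fx=4.5,fy=4.5,interpolation=3))
```

```text
(no output)
```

View pics/c1.png

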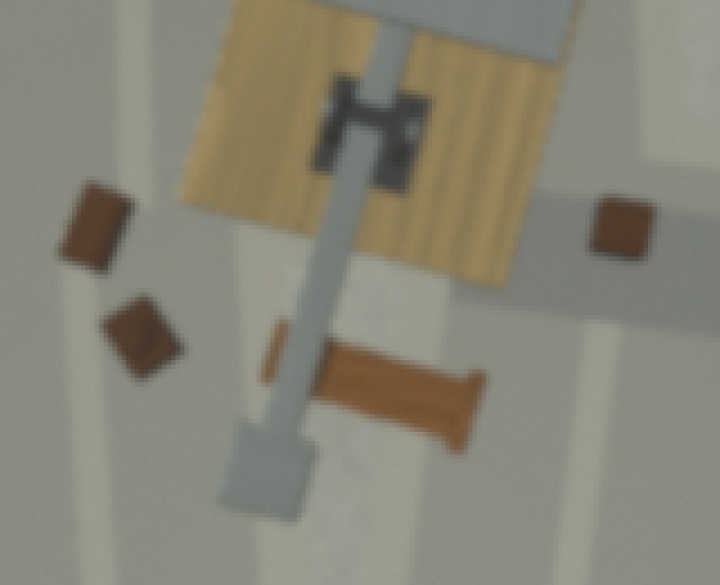

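View pics/c2.png

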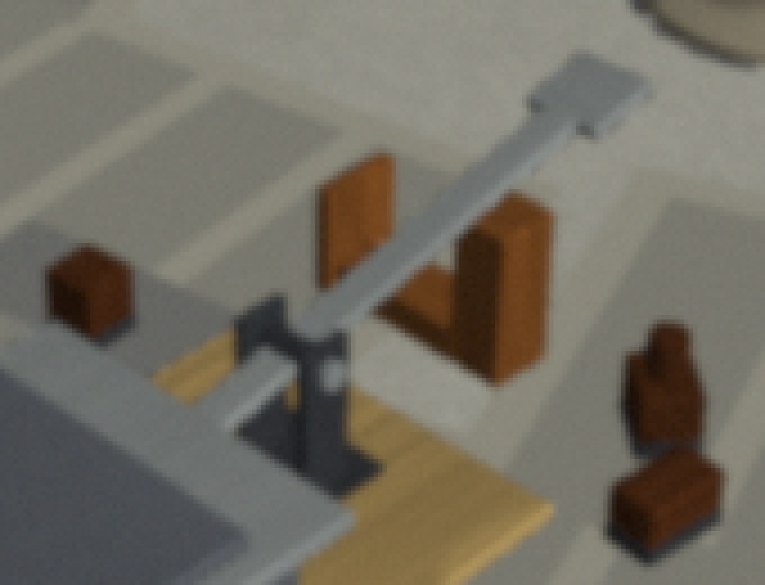

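Readings, in enlarged-crop pixels:
- **Top crop:** paddle centre is at about (268,472) and the baseboard front corners at (180,203) and (503,289). The board's top edges run (472,372)–(447,446) on the inner side and (487,376)–(464,452) on the outer.
- **Scene crop:** head top corners are (458,233), (510,192), (552,214) and (500,240), with base corners (495,382) and (548,360). The board's top edge is (322,185)–(392,154).

```bash
cat > geo.py <<'E'
from cell import robot
import numpy as np
from scipy.optimize import least_squares
C={n:robot.camera_info(n) for n in("scene","top")}
def proj(n,X):
    c=C[n]; p=np.asarray(X)@c["R"].T+c["t"]
    return np.c_[p[:,0]/p[:,2]*c["fx"]+c["cx"],p[:,1]/p[:,2]*c["fy"]+c["cy"]]
def place(p,X):
    X=np.asarray(X,float); c,s=np.cos(p[2]),np.sin(p[2])
    return np.c_[p[0]+c*X[:,0]-s*X[:,1],p[1]+s*X[:,0]+c*X[:,1],X[:,2]]
off={"top":(230,200),"scene":(250,190)}
def unc(n,uv): return (np.asarray(uv)+.5)/4.5-.5+np.array(off[n])
def fit(obs,p0):  # obs: (cam, local pts, px)
    f=lambda p:np.concatenate([(proj(n,place(p,X))-uv).ravel() for n,X,uv in obs])
    r=least_squares(f,p0,loss="soft_l1"); return r.x,r.fun
E
python3 - <<'E'
from geo import *
np.set_printoptions(precision=2,suppress=True)
case,f=fit([("top",[[-85,125,12],[-85,-125,12],[-254.5,0,162]],unc("top",[[180,203],[503,289],[268,472]])),
 ("scene",[[-85,125,12],[-254.5,0,162]],unc("scene",[[553,511],[590,90]]))],[480,0,0])
print(case,f)
obs=[("top",[[30,-119,80],[-30,-119,80],[30,-131,80],[-30,-131,80]],unc("top",[[472,372],[447,446],[487,376],[464,452]])),
("scene",[[-30,-119,80],[23,20,110],[-23,20,110],[23,-20,110],[23,20,0],[-23,20,0]],unc("scene",[[392,154],[500,240],[552,214],[458,233],[495,382],[548,360]]))]
ch,f=fit(obs,[400,0,0]);print(ch,f)
print("board",place(ch,[[0,-119,55]]),"paddle",place(case,[[-254.5,0,162],[-258,0,48]]))
d=ch[:2]-case[:2];c,s=np.cos(case[2]),np.sin(case[2]);print("chock in case",c*d[0]+s*d[1],-s*d[0]+c*d[1])
E
```

```text
[696.15 -32.55  -0.25] [-0.49 -1.37  0.36 -0.18 -0.3  -0.29  0.05 -2.39  0.17 -1.87]
[529.33  15.54  -0.29] [ 0.04 -1.32 -0.27  0.39  0.32 -1.03 -0.42  0.25  1.35 -0.03  0.41 -0.04
  0.79 -0.96 -1.18 -4.81 -0.35  1.44 -0.65 -0.64]
board [[494.79 -98.34  55.  ]] paddle [[449.66  30.8  162.  ]
 [446.27  31.67  48.  ]]
chock in case -173.5456192509838 5.046887077369121
```

Emit:
carry_out(
  increments="0 0 0 0 10; 0 0 0 0 10; 0 0 0 0 10; 0 0 0 0 10; 0 0 0 0 10",
  newtons=20,
)

```text
t: 0.72
position: [246.4, 491.5, 238.4]
eef_rot: [3.141, 0.001, 0.228]
wrist_force: [-1.4, -0.5, -0.1]
finger_gap: 40.1
```

Emit:
carry_out(
  increments="0 0 0 0 10; 0 0 0 0 10; 0 0 0 0 9; 0 0 0 0 0; 0 0 0 0 0",
)

```text
t: 1.35
position: [246.5, 491.6, 238.6]
eef_rot: [3.141, 0.0, -0.27]
wrist_force: [-0.6, -0.2, 0.5]
finger_gap: 0.4
```

```bash
cat >> geo.py <<'E'
from scipy.spatial.transform import Rotation as Ro
CASE=[696.15,-32.55,-.25]; CH=[529.33,15.54,-.29]
def togo(target):
    s=robot.sense(); R=Ro.from_euler("xyz",s["eef_rot"])
    print("t",round(s["t"],2),"pos",s["position"].round(1),"rpy",s["eef_rot"].round(3),"F",s["wrist_force"].round(1),"gap",round(s["finger_gap"],1))
    print("to go in tool mm",R.inv().apply(np.ravel(target)-s["position"]).round(1))
E
python3 -c "
from geo import *
t=place(CH,[[0,-85,238]]);print(t);togo(t)"
```

```text
[[505.02406087 -65.91072942 238.        ]]
t 1.35 pos [246.5 491.6 238.6] rpy [ 3.141  0.    -0.27 ] F [-0.6 -0.2  0.5] gap 0.4
to go in tool mm [397.8 468.4   0.7]
```

Emit:
carry_out(
  increments="0 0.033 0.039 0 0; 0 0.033 0.039 0 0; 0 0.033 0.039 0 0; 0 0.033 0.039 0 0; 0 0.033 0.039 0 0",
)

```text
t: 1.98
position: [353.3, 257.9, 238.8]
eef_rot: [-3.141, -0.0, -0.27]
wrist_force: [1.0, 0.4, -0.2]
finger_gap: 0.4
```

Emit:
carry_out(
  increments="0 0.033 0.039 0 0; 0 0.033 0.039 0 0; 0 0.033 0.039 0 0; 0 0.033 0.039 0 0; 0 0.033 0.039 0 0",
)

```text
t: 2.6
position: [459.7, 25.5, 238.9]
eef_rot: [-3.141, -0.0, -0.271]
wrist_force: [0.5, -0.3, 0.2]
finger_gap: 0.1
```

Emit:
carry_out(
  increments="0 0.033 0.039 0 0; 0 0.033 0.039 0 0; 0 0 0 0 0; 0 0 0 0 0",
)

```text
t: 3.1
position: [501.4, -65.2, 238.6]
eef_rot: [-3.141, 0.001, -0.272]
wrist_force: [-0.4, 0.4, -0.6]
finger_gap: 0.6
```

```bash
python3 -c "
from geo import *
import cv2
togo(place(CH,[[0,-85,38]]))
n='scene';a=robot.grab_frame(n)[150:300,240:410];cv2.imwrite('pics/s1.png',cv2.resize(a,None,fx=4,fy=4,interpolation=3))"
```

```text
t 3.1 pos [501.4 -65.2 238.6] rpy [-3.141e+00  1.000e-03 -2.720e-01] F [-0.4  0.4 -0.6] gap 0.6
to go in tool mm [ 3.800e+00 -2.000e-01  2.006e+02]
```

View pics/s1.png

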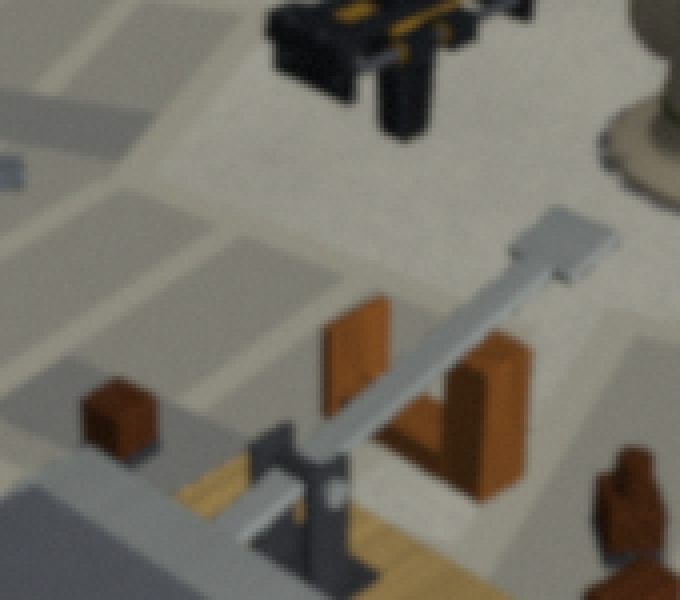

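The gripper hangs above the gap with its long side along the lever. Its fingertip is at about (405,135) in the crop, and the board, head and lever haven't moved. Next I descend.

Emit:
carry_out(
  increments="0 0.004 0 0.05 0; 0 0 0 0.05 0; 0 0 0 0.05 0; 0 0 0 0.035 0; 0 0 0 0 0",
)

```text
t: 3.78
position: [504.4, -65.4, 52.5]
eef_rot: [-3.141, 0.004, -0.271]
wrist_force: [-0.0, 0.2, 0.6]
finger_gap: 0.2
```

Emit:
carry_out(
  increments="0 0 0 0.015 0; 0 0 0 0 0; 0 0 0.008 0 0; 0 0 0.006 0 0; 0 0 0.004 0 0",
)

```text
t: 4.4
position: [500.8, -84.8, 39.2]
eef_rot: [3.141, -0.001, -0.273]
wrist_force: [-0.2, 0.8, 0.0]
finger_gap: 0.3
```

Emit:
carry_out(
  increments="0 0 0.006 0 0; 0 0 0.008 0 0; 0 0 0.009 0 0; 0 0 0.009 0 0; 0 0 0.009 0 0",
)

```text
t: 5.03
position: [489.6, -124.1, 38.9]
eef_rot: [-3.141, -0.0, -0.273]
wrist_force: [1.0, 3.8, 2.6]
finger_gap: 0.4
```

Emit:
carry_out(
  increments="0 0 0.009 0 0; 0 0 0.009 0 0; 0 0 0.009 0 0; 0 0 0.009 0 0; 0 0 0.008 0 0",
)

```text
t: 5.65
position: [477.7, -166.4, 38.8]
eef_rot: [-3.141, 0.0, -0.273]
wrist_force: [0.7, 4.1, 3.9]
finger_gap: 0.7
```

Emit:
carry_out(
  increments="0 0 0.006 0 0; 0 0 0.004 0 0; 0 0 0.002 0 0; 0 0 -0.006 0 0; 0 0 -0.008 0 0",
)

```text
t: 6.28
position: [478.3, -164.0, 38.6]
eef_rot: [3.141, 0.0, -0.273]
wrist_force: [0.3, 0.3, -0.4]
finger_gap: 0.5
```

```bash
python3 -c "
from geo import *
import cv2
togo(place(CASE,[[-258,0,162]]))
a=robot.grab_frame('scene')[150:300,240:410];cv2.imwrite('pics/s2.png',cv2.resize(a,None,fx=4,fy=4,interpolation=3))"
```

```text
t 6.28 pos [ 478.3 -164.    38.6] rpy [ 3.141  0.    -0.273] F [ 0.3  0.3 -0.4] gap 0.5
to go in tool mm [ -83.7 -179.3 -123.5]
```

View pics/s2.png

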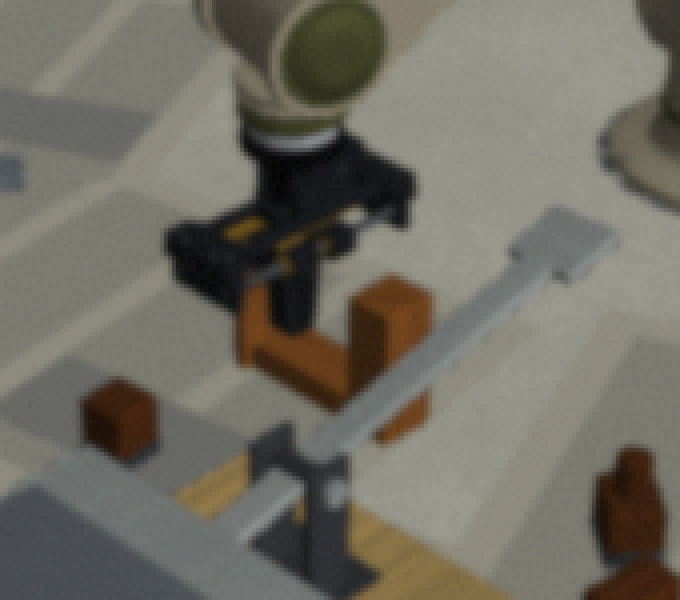

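The chock stands upright and moved right: its head top is now at about (350–433, 277–312) in the crop, and the finger has backed off the board. I'll fit its pose.

```bash
python3 -c "
from geo import *
uv=(np.array([[392,312],[433,290],[350,298],[392,277],[238,361]])+.5)/4-.5+[240,150]
ch,f=fit([('scene',[[23,20,110],[-23,20,110],[23,-20,110],[-23,-20,110],[30,-131,0]],uv)],[500,-80,-.29])
print(ch,f.round(1));d=ch[:2]-np.array(CASE[:2]);c,s=np.cos(-.25),np.sin(-.25);print(c*d[0]+s*d[1],-s*d[0]+c*d[1])
togo(place(CASE,[[-258,0,200]]))"
```

```text
[ 5.02980125e+02 -7.12631881e+01 -2.80135884e-01] [-0.6  1.2  0.9  0.4 -0.4 -1.1  0.8 -2.  -0.5  0.4]
-177.58689543364136 -85.30068072009632
t 6.33 pos [ 478.5 -162.9   38.6] rpy [-3.142e+00  1.000e-03 -2.720e-01] F [ 0.5  1.  -0.1] gap 0.5
to go in tool mm [ -83.4 -178.4 -161.4]
```

Emit:
carry_out(
  increments="0 0 0 -0.04 0; 0 0 0 -0.06 0; 0 0 0 -0.06 0; 0 0 0 0 0; 0 0 0 0 0",
)

```text
t: 6.95
position: [478.1, -163.7, 198.0]
eef_rot: [-3.142, 0.001, -0.273]
wrist_force: [-0.9, 0.3, -0.6]
finger_gap: 0.4
```

The chock head is at case y ≈ -85 mm, so it is clear. Now over the paddle.

Emit:
carry_out(
  increments="0 -0.021 -0.0446 0 0; 0 -0.021 -0.0446 0 0; 0 -0.021 -0.0446 0 0; 0 -0.0205 -0.0446 0 0; 0 0 0 0 0",
)

```text
t: 7.58
position: [444.6, 32.7, 197.3]
eef_rot: [3.141, 0.004, -0.269]
wrist_force: [0.8, -1.0, 0.4]
finger_gap: 0.4
```

Emit:
carry_out(
  increments="0 0 0 0.015 0; 0 0 0 0.01 0; 0 0 0 0.01 0; 0 0 0 0.01 0; 0 0 0 0 0",
)

```text
t: 8.2
position: [445.5, 30.0, 153.2]
eef_rot: [3.141, 0.002, -0.273]
wrist_force: [-3.6, 0.6, 8.3]
finger_gap: 0.8
```

```bash
python3 -c "
from geo import *
import cv2
togo(place(CASE,[[-258,0,48]]))
a=robot.grab_frame('scene')[130:280,270:440];cv2.imwrite('pics/s3.png',cv2.resize(a,None,fx=4,fy=4,interpolation=3))"
```

```text
t 8.2 pos [445.5  30.  153.2] rpy [ 3.141e+00  2.000e-03 -2.730e-01] F [-3.6  0.6  8.3] gap 0.8
to go in tool mm [  0.5  -1.5 105.2]
```

View pics/s3.png

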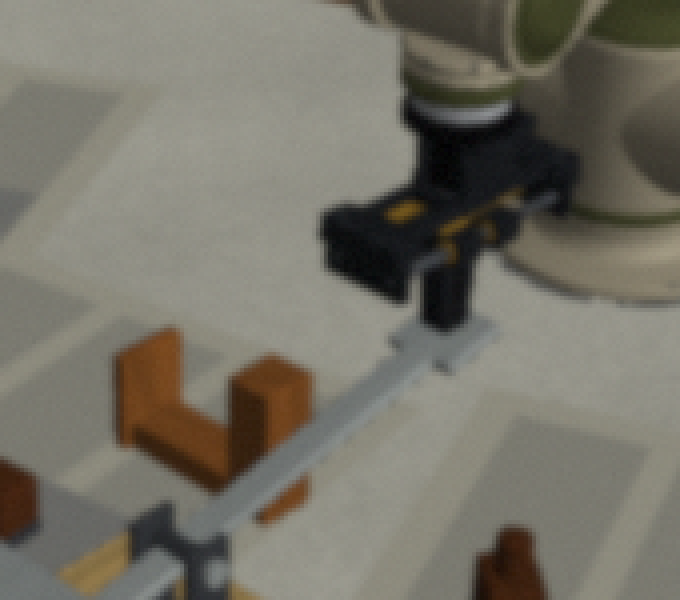

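The fingertip sits near the middle of the paddle, at about (443,325) in the crop. Contact force is about 8 N, and the chock stands clear. Now I press down.

Emit:
carry_out(
  increments="0 0 0 0.012 0; 0 0 0 0.012 0; 0 0 0 0.012 0; 0 0 0 0.012 0; 0 0 0 0.012 0",
)

```text
t: 8.88
position: [444.8, 30.3, 93.2]
eef_rot: [3.141, 0.003, -0.273]
wrist_force: [-6.9, 1.8, 10.0]
finger_gap: 0.3
```

Emit:
carry_out(
  increments="0 0 0 0.012 0; 0 0 0 0.012 0; 0 0 0 0.008 0; 0 0 0 0.006 0; 0 0 0 0 0",
)

```text
t: 9.5
position: [448.1, 29.5, 56.2]
eef_rot: [-3.141, -0.005, -0.273]
wrist_force: [3.2, -0.1, 7.6]
finger_gap: 0.5
```

Emit:
carry_out(
  increments="0 0 0 0.004 0; 0 0 0 0.003 0; 0 0 0 0.002 0; 0 0 0 0 0; 0 0 0 0 0",
)

```text
t: 10.12
position: [449.4, 29.2, 49.8]
eef_rot: [-3.141, -0.01, -0.273]
wrist_force: [-3.3, 0.8, 40.4]
finger_gap: 0.5
```

At the stop, with force up to 40 N. I'll ease off slightly and check.

Emit:
carry_out(
  increments="0 0 0 -0.001 0; 0 0 0 0 0; 0 0 0 0 0; 0 0 0 0 0",
)

```text
t: 10.62
position: [449.3, 29.2, 50.1]
eef_rot: [-3.141, -0.009, -0.273]
wrist_force: [0.8, -0.3, 28.3]
finger_gap: 0.1
```

```bash
python3 -c "
from geo import *
import cv2
togo(place(CASE,[[-258,0,48]]))
a=robot.grab_frame('scene')[170:390,170:430];cv2.imwrite('pics/s4.png',cv2.resize(a,None,fx=2.7,fy=2.7,interpolation=3))"
```

```text
t 10.62 pos [449.3  29.2  50.1] rpy [-3.141 -0.009 -0.273] F [ 0.8 -0.3 28.3] gap 0.1
to go in tool mm [-3.6 -1.2  2. ]
```

View pics/s4.png

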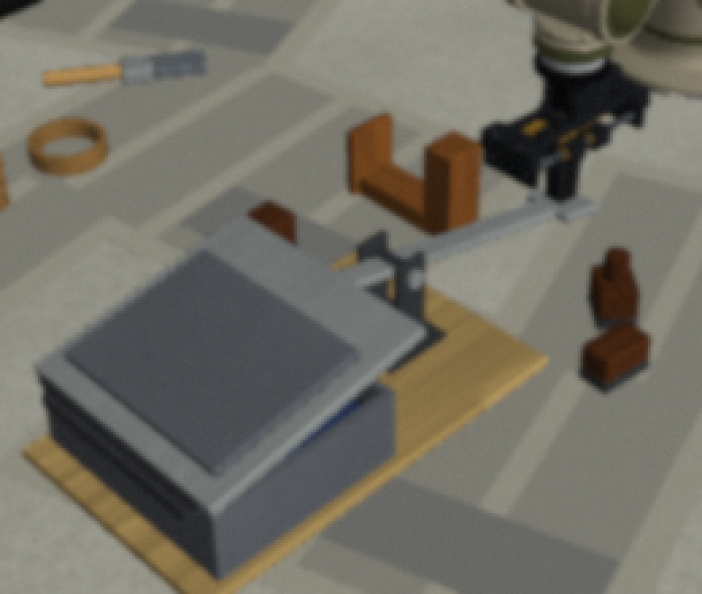

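The lid is open, with the paddle held down at about (570,207) in the crop. The chock stands upright and clear at (350–480, 115–230), and the bystanders in view look undisturbed. Handing in.

```bash
python3 -c "
from cell import robot
print(robot.hand_in())"
```

```text
the job is handed in; nothing more can be done
None
```

I slid the chock right by its end board, pressed the lever down to its stop, and handed the job in at about 10.6 s with the paddle still held. The hand-in reports no verdict, so the checks below are my own.

- **Chock:** after the slide, a fit to the scene picture put its head about 85 mm right of the lever's centre line, against the 40 mm needed. It stands upright in the last picture, and the gripper is clear of it.
- **Lever and lid:** the fingertip held the paddle at 50 mm height with a steady 28 N. The force had risen sharply to 40 N at that height, which I took as the stop, so I eased back 1 mm. The last picture shows the lid raised, but I did not measure the lever angle or lid height directly.
- **Bystanders:** the two left stamps, the small stamp by the stand, the brush and the tape look undisturbed. The jar and mug were outside the last picture, and the gripper was far above the table when it passed that side.

One early disagreement: in the first chock fit, one base corner was off by about 5 pixels. The fit gave it little weight, and the slide went as planned.

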